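# Clamp a lino block in the registration board

### The job

Lay the long lino block flat on the plywood registration board, carved face up and with its long sides along the wooden side stop, slide it fully home against both stops without ramming them, and let go of it. Then turn the black eccentric knob anticlockwise (seen from above) until its steel lobe bears firmly on the end of the block and holds it there, snug (around 12 N) but not forced, and let go. Leave everything else where it is.

Things in the scene. Friction and masses are not known exactly. Their poses are not given: they have to be found in the camera images.
- block_center (a point): the long lino block: a plain maple block with a grey carved face on top, 90 mm (its x) x 56 mm (its y) x 24 mm high, about 100 g, loose, flat on the table at the start, carved face up. This point is its centre, 12 mm above its underside. Either end may go foremost.
- block: the same block; origin at the centre of its underside
- seat (a point): where the block's centre is when fully home on the board. Axes are the board's: x points from the knob to the far stop (away from the robot), y to the side stop, z up. The bed is 12 mm below this point. The far stop's face is 45 mm from here along +x, the side stop's face 28 mm along +y
- board: plywood registration board, 260 (x) x 150 (y) x 12 mm (its top is the bed), screwed down; origin at the centre of its underside; the seat is at x +60, y +12 mm. Stops: a dark wooden strip at +y and a short one at the far end faced with firm black rubber that gives 1 mm at 32 N. Both rise only 9 mm above the bed, so fingers holding the block's upper half pass over them
- clamp: the eccentric clamp, screwed to the board 72.5 to 74.5 mm on the -x side of the seat: base, steel cam disc (its lobe) and knob. Origin on the turning axis at bed level, axes the board's. The disc is 48 mm across, centred 10 mm off the axis, 4 to 17 mm above the bed, below the knob. It is pinched on the knob's spindle up to 0.35 rad off the bar's direction, differently each time
- knob_grip (a point): point on the clamp's upright turning axis at the height to grip the knob, 48 mm above the bed; axes the board's, not turning. The knob is an upright black bar, 46 mm long roughly in the lobe's direction, 14 mm thick, from 28 to 60 mm above the bed. Fingertips more than 26 mm above the bed clear the seated block
- cam (a joint): knob angle, rad: 0 with the bar along the board's -x, lobe away from the block; grows anticlockwise from above; near pi the lobe points at the block. Starts at 0.95 to 1.05, clear of the block; the lobe touches it somewhere from 1.55 to 2.55. Turning takes 0.08 N m free and about 0.05 N m more per newton on the block, which rises by 100 to 200 N per rad. Stays where it is left
- small_block: a smaller square lino block, 50 x 50 x 24 mm, lying on the table; not to be used. Origin: centre of its underside
- ink_tin: closed ink tin, 60 mm across, 45 mm high; origin centre of underside
- brayer: ink roller, rubber roll 100 mm long and 38 mm thick, with a wooden handle; origin under the middle of the roll
- baren: flat round wooden rubbing pad, 110 mm across, knob in the middle, 36 mm high; origin centre of underside
- knife: palette knife lying on the table, 190 mm long
- brush: brush lying on the table, 180 mm long
- pencil_pot: white pot, 72 mm across, 95 mm high; origin centre of underside
There are look-alikes about, which are no part of the job. Leave any blue or purple look-alike of the block alone.

How it is judged:
On the way:
1. the block lies flat and fully home against both stops (centre within 2.5 mm of the seat, square within 0.03 rad) while the lobe does not yet press on it (horizontal distance between block_center and seat below 0.0025 m and angle between the x axis of block_center and the x axis of seat, either way round below 0.03 rad and angle between block_center's own z axis and vertical below 0.03 rad and z of block_center in the frame of seat between -0.002 and 0.0015 m and contact force between clamp and block below 0.5 N), for 0.2 s.
At the end, for the whole second after the job is handed in: The block lies flat, carved face up, fully home against both stops (centre within 3.5 mm of the seat in plan, height within 2 mm, square within 0.03 rad), the lobe bears on it with 6 to 20 N, and knob and block are at rest (horizontal distance between block_center and seat below 0.0035 m and angle between the x axis of block_center and the x axis of seat, either way round below 0.03 rad and angle between block_center's own z axis and vertical below 0.03 rad and z of block_center in the frame of seat between -0.002 and 0.0015 m and contact force between clamp and block between 6 and 20 N and velocity of joint cam between -0.05 and 0.05 rad/s and linear speed of block below 0.01 m/s); the robot touches nothing.
It fails at once if the lobe is forced against the block with more than 30 N (contact force between clamp and block above 30 N).
It fails at once if the block is rammed or pressed against the board or its stops with more than 35 N (contact force between block and board above 35 N).
It fails at once if another thing is moved more than 20 mm (distance of any of small_block, ink_tin, brayer, baren, knife, brush, pencil_pot from where it was at the start of the episode above 0.02 m).
It also fails if it takes over 72 s, if anything falls off the work surface, if the arm or the gripper's body presses on something with over 40 N, if the wrist force passes 120 N, or if a joint passes its speed limit or range.

### The arm

A 7-joint arm with a two-finger parallel gripper is mounted at the origin on the work surface. World frame = base frame: x ahead of the robot, y to its left, z up, the work surface at z = 0. Lengths are in m, angles in rad, forces in N, time in s.
With the tool pointing down it reaches from about 0.35 to 0.9 m from the base axis. Payload 8.1 kg.
Tool frame: the origin (TCP) lies where the fingers leave the gripper's body, on its centre line; the fingertips stand 66 mm ahead of it and the grasp point (between the pads) lies 47 mm ahead of it (arm.tip_reach is the distance from the TCP to the fingertips, in m); z points along the fingers, y is the direction in which the jaws open and shut (so a half turn about z gives the same grasp; the last joint's range is limited). The gripper opens to 92 mm and grips with 3 to 60 N. Pads are 19 mm wide; open, the fingers measure 130 mm over their backs; the gripper's body (75 mm by 190 mm) begins 47 mm behind the grasp point.
Start: joints at [1.069, 0.434, 0.025, 1.573, -0.012, 1.134, -0.075], TCP at [0.243, -0.576, 0.292] pointing down, gripper open.
Joint ranges: [-2.62, 2.62], [-0.44, 2.09], [-1.27, 1.32], [0.08, 2.57], [-1.32, 4.46], [0.12, 2], [-2.74, 2.74]. Speed limits (rad/s): [2.22, 2.22, 3.01, 3.01, 3.14, 3.14, 3.14].

### API

Orientations are given as a rotation vector (axis times angle).
In Python, from cell import arm gives the robot as it stands.
- The arm moves only by the tool carry_out, never from a script. Its argument "plan" is a list of rows, each a list of 5 numbers: the shift along the world's x, y, z in cm, then the turn about the world's z in rad, then the finger opening in cm, from 0 to 9.18. In form: [[tx, ty, tz, spin, fingers], ...]. A call has 1 to 20 rows; each row is the pose to reach, as a shift and turn from the pose measured when the call began; what a row does not reach only later rows make up. A row lasts 1/10 s, in which the tool goes at most 50 mm and 8.59 degrees, less where a joint would pass 70% of its speed; a pose out of reach is approached as far as the arm can. A call with a gripper value outside its range is refused whole. The fingers move at their own pace and stop on an object; "squeeze" is the grip in N (left out, the last holds). Time passes only in rows, so rows that repeat a pose let the fingers close. It gives the time, the measured TCP pose, the force and the opening at its end, in the units of the state.
- arm.observe(): the state, without advancing time (a new reading comes with each control period).
- arm.get_image(name): name is "scene" or "top" or "wrist"; returns (picture, depth): 400x640x3 uint8, red, green, blue; 400x640 float32, m along the optical axis (not along the pixel's ray), 0 where there is no reading.
- arm.get_calibration(name): a dict with "intrinsics" (3x3 intrinsics, pixels), "rvec" (rotation vector, rad) and "tvec" (3), from world to camera coordinates, as OpenCV has them; the wrist camera has in their place "tool_from_camera" (4x4, takes a point from camera to tool coordinates, whose origin is the TCP and whose axes are the flange's). Camera axes: x right, y down, z forward; pixel columns grow to the right and rows downward; lengths in m; the calibration is good to about 2 mm. A picture is of the moment at which its call begins: read the wrist's pose just before it. get_calibration takes no time and is no camera call.
- arm.sign_off(): hands the job in, once; it reports no verdict.
The state is a dict: "clock": time; "joints": joint angles; "dq": joint speeds; "joint_efforts": joint torques, N m; "position": TCP position; "ee_rot": TCP orientation; "force": force on the tool from outside, world axes, zero at the start; "ft_torque": the same for the moment, N m; "width": opening from 0.0 (shut) to 1.0 (fully open).
Only numpy, scipy, OpenCV 4.12 (cv2) and the standard library are available. Lean on these libraries where they do the work, as an engineer would, in place of code of your own. Each camera call takes 0.05 s, during which the arm holds its last target. There are 200 camera calls.

## Working session

There is one attempt and no reset: what is moved stays moved. The work goes in short steps, Python scripts to look and compute and a tool call to move; the robot and the scene stay as the last step left them, time stands still between calls to the robot, and variables do not carry over. Pictures are saved under pics/ and viewed, about 8 in all and at most 12, crops included, and the job is handed in when it is done.

Besides the shell and the picture viewer there is one more tool, called by a JSON object that holds its "name" and its "arguments". carry_out: Moves the arm, as the interface text tells. Its arguments: {"type":"object","properties":{"plan":{"type":"array"},"squeeze":{"type":"number"}},"required":["plan"]}

```bash
mkdir -p pics; ls; cat > h.py <<'E'
import numpy as np, cv2
from cell import arm
from scipy.spatial.transform import Rotation as R
def grab(n):
    s=arm.observe(); im,d=arm.get_image(n); c=arm.get_calibration(n)
    K=np.array(c['intrinsics'])
    if n=='wrist':
        T=np.eye(4);T[:3,:3]=R.from_rotvec(s['ee_rot']).as_matrix();T[:3,3]=s['position']
        T=T@np.array(c['tool_from_camera'])
    else:
        E=np.eye(4);E[:3,:3]=R.from_rotvec(np.ravel(c['rvec'])).as_matrix();E[:3,3]=np.ravel(c['tvec']);T=np.linalg.inv(E)
    return im,d,K,T
def ray(px,K,T,z):
    px=np.atleast_2d(np.array(px,float)); r=np.c_[px,np.ones(len(px))]@np.linalg.inv(K).T@T[:3,:3].T
    o=T[:3,3]; return o+r*((z-o[2])/r[:,2])[:,None]
def cloud(d,K,T):
    v,u=np.mgrid[:d.shape[0],:d.shape[1]]
    p=np.stack([(u-K[0,2])/K[0,0]*d,(v-K[1,2])/K[1,1]*d,d],-1)
    return p@T[:3,:3].T+T[:3,3]
def save(im,f): cv2.imwrite('pics/'+f,im[...,::-1])
E
python3 - <<'E'
from h import *
for n in ('top','scene'):
    im,d,K,T=grab(n); save(im,n+'.png'); np.savez(n+'.npz',im=im,d=d,K=K,T=T); print(n,K[0,0],T[:3,3].round(3))
print(arm.observe())
E
```

```text
pics
top 409.6620851442714 [0.477 0.01  1.292]
scene 453.65480591700145 [1.352 0.149 0.975]
{'clock': 0.1, 'joints': array([ 1.06940428,  0.4351297 ,  0.02498978,  1.57400911, -0.011615  ,
        1.13402593, -0.07508849]), 'dq': array([ 2.93230871e-04, -1.69589816e-03, -7.73281292e-04, -3.95011352e-03,
        6.48863986e-05,  1.00261626e-03, -3.75589013e-04]), 'joint_efforts': array([ 2.62561567e-03, -6.69121528e+01,  9.87662449e-01, -3.15147722e+01,
       -6.05104887e-02,  3.74426914e-02,  4.68613496e-05]), 'position': array([ 0.24249803, -0.57562866,  0.29153708]), 'ee_rot': array([-3.07802883e+00, -6.21885615e-01,  6.30443044e-04]), 'force': array([-0.13724085, -0.66638456,  0.58309725]), 'ft_torque': array([ 0.04592719,  0.0054309 , -0.01617788]), 'width': 0.9964108651196244}
```

View pics/top.png

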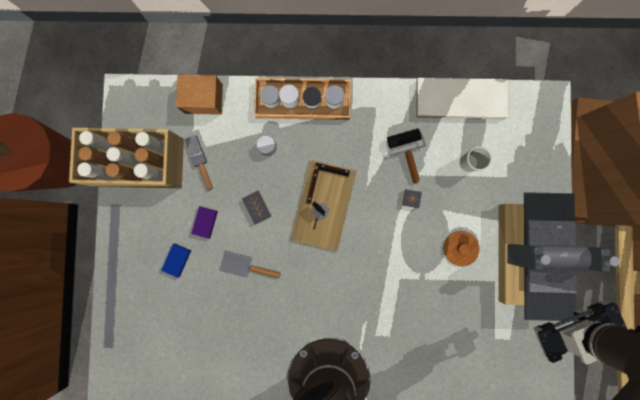

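View pics/scene.png

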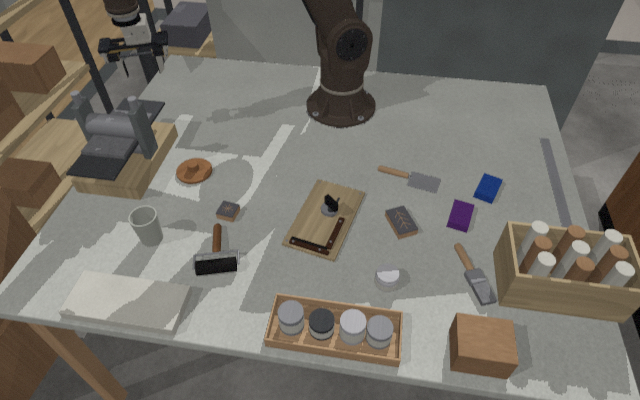

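Top view: four block-like things. (256,207) is grey-faced and long, so it fits. (204,222) is purple and (175,260) is blue, so both are look-alikes. (412,199) is grey but small and square. The board is at (322,205), with the knob at about (319,210). I'll measure these and confirm with a crop.

```bash
python3 - <<'E'
from h import *
z=np.load('top.npz'); im,d,K,T=z['im'],z['d'],z['K'],z['T']
P=cloud(d,K,T)
print('table z',np.median(P[220:260,340:370,2]))
def rect(mask,z0,name):
    n,l,s,c=cv2.connectedComponentsWithStats(mask.astype(np.uint8))
    i=1+np.argmax(s[1:,4]); cs=np.argwhere(l==i)[:,::-1]
    p=ray(cs,K,T,z0); r=cv2.minAreaRect((p[:,:2]*1000).astype(np.float32)); 
    print(name,s[i],np.round(r[0],1),np.round(r[1],1),round(r[2],2),'medz',np.median(P[l==i][:,2]).round(4))
    print(cv2.boxPoints(r).round(1).tolist())
m=np.zeros(d.shape,bool); m[185:230,236:278]=1
rect(m&(P[...,2]>0.012),0.024,'block')
m=np.zeros(d.shape,bool); m[155:255,285:360]=1
rect(m&(P[...,2]>0.007),0.012,'board')
hsv=cv2.cvtColor(im,cv2.COLOR_RGB2HSV)
rect(m&(hsv[...,1]>70),0.012,'board colour')
k=m&(P[...,2]>0.05); print('knob',k.sum(),P[k].mean(0),P[k][:,2].max())
c=im[150:260,225:365]; save(cv2.resize(c,None,fx=5,fy=5,interpolation=cv2.INTER_CUBIC),'crop.png')
E
```

```text
table z 0.0008727435803819183
block [242 191  29  33 533] [524.1 234.9] [89.8 55.6] 28.21 medz 0.0244
[[471.3999938964844, 238.1999969482422], [497.70001220703125, 189.10000610351562], [576.7999877929688, 231.60000610351562], [550.5, 280.6000061035156]]
board [ 291  160   66   91 3920] [534.4  24.3] [156.6 263.1] 78.63 medz 0.0133
[[390.1000061035156, -26.5], [648.0, -78.4000015258789], [678.7999877929688, 75.0999984741211], [420.8999938964844, 127.0]]
board colour [ 291  161   65   90 3636] [535.3  26.2] [149.1 258.9] 77.75 medz 0.0129
[[392.8999938964844, -19.200000762939453], [646.0, -74.0999984741211], [677.5999755859375, 71.5999984741211], [424.5, 126.5999984741211]]
knob 102 [0.50785595 0.02980934 0.50290465] 1.292394502325966
```

View pics/crop.png

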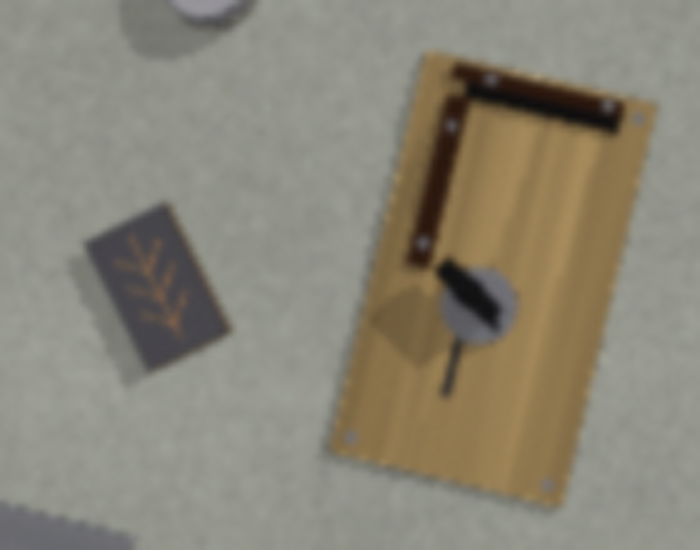

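{"name": "carry_out", "arguments": {"plan": [[5,9,9,0,9.18],[28,68,9,0,9.18],[28,68,9,0,9.18],[28,68,9,0,9.18],[28,68,9,0,9.18],[28,68,9,0,9.18],[28,68,9,0,9.18],[28,68,9,0,9.18],[28,68,9,0,9.18],[28,68,9,0,9.18],[28,68,9,0,9.18],[28,68,9,0,9.18],[28,68,9,0,9.18],[28,68,9,0,9.18],[28,68,9,0,9.18],[28,68,9,0,9.18],[28,68,9,0,9.18],[28,68,9,0,9.18]]}}

```text
clock: 1.9
position: [0.5223, 0.1031, 0.3811]
ee_rot: [-3.079, -0.62, 0.002]
force: [-0.0, -0.2, 0.5]
width: 1.0
```

```bash
python3 - <<'E'
from h import *
s=arm.observe(); print(s['clock'],s['position'],s['joints'].round(2),np.abs(s['dq']).max())
im,d,K,T=grab('wrist'); save(im,'w1.png'); np.savez('w1.npz',im=im,d=d,K=K,T=T); print(K[0,0],T.round(3))
E
```

```text
1.9 [0.52228382 0.10312114 0.38105231] [ 0.07  0.26 -0.46  1.63  0.12  1.28 -1.59] 0.016478231581751768
355.4478889905295 [[ 0.386 -0.888 -0.248  0.59 ]
 [-0.922 -0.373 -0.103  0.131]
 [-0.001  0.269 -0.963  0.474]
 [ 0.     0.     0.     1.   ]]
```

View pics/w1.png

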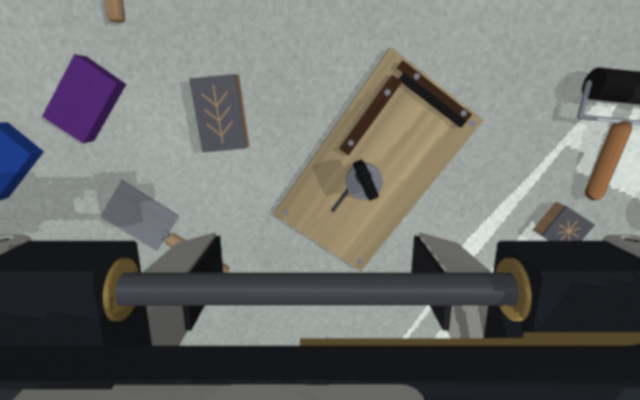

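The wrist view shows the grey long block at (218,113), the purple and blue look-alikes on the left, the board centred at about (380,160), the side stop at about (370,115), the far stop at about (433,93) and the knob at (365,180). Now a precise measurement from it.

```bash
python3 - <<'E'
from h import *
z=np.load('w1.npz'); im,d,K,T=z['im'],z['d'],z['K'],z['T']
P=cloud(d,K,T); Z=P[...,2]; hsv=cv2.cvtColor(im,cv2.COLOR_RGB2HSV)
def win(r0,r1,c0,c1):
    m=np.zeros(d.shape,bool); m[r0:r1,c0:c1]=1; return m
def big(mask):
    n,l,s,c=cv2.connectedComponentsWithStats(mask.astype(np.uint8)); return l==1+np.argmax(s[1:,4])
def rect(m,z0,name):
    p=ray(np.argwhere(m)[:,::-1],K,T,z0)[:,:2]*1000
    r=cv2.minAreaRect(p.astype(np.float32)); print(name,m.sum(),np.round(r,2).tolist() if 0 else (np.round(r[0],1),np.round(r[1],1),round(r[2],2)),'z',np.median(Z[m]).round(4))
print('table',np.median(Z[win(180,220,230,270)]))
b=win(60,165,175,260)
rect(big(b&(Z>0.018)),0.024,'block top by depth')
rect(big(b&(hsv[...,2]<115)&(Z>0.018)),0.024,'block dark')
w=win(40,275,265,490)
m=big(w&(Z>0.007)); rect(m,0.012,'board depth'); 
m2=big(w&(hsv[...,1]>55)); rect(m2,0.012,'board col')
# stops: dark, 9mm above bed
st=w&(Z>0.0165)&(Z<0.025)&(hsv[...,2]<100)
p=ray(np.argwhere(st)[:,::-1],K,T,0.021)[:,:2]*1000
a=np.deg2rad(-11.9)
for a in np.deg2rad([-11.4,-11.9,-12.3]):
    B=np.array([[np.cos(a),np.sin(a)],[-np.sin(a),np.cos(a)]]); q=(p-[596,25])@B.T
    s=q[(q[:,1]>22)&(q[:,0]<25)&(q[:,0]>-35)]; f=q[(q[:,0]>35)&(q[:,1]<18)]
    # inner edges by bins
    def edge(A,i,j,):
        bins=np.round(A[:,i]/4); return np.array([[k*4,A[bins==k,j].min()] for k in np.unique(bins) if (bins==k).sum()>8])
    es,ef=edge(s,0,1),edge(f,1,0)
    print('angle',np.rad2deg(a),'side inner',np.median(es[:,1]).round(2),'slope',np.polyfit(es[:,0],es[:,1],1)[0].round(4),'far',np.median(ef[:,1]).round(2),'slope',np.polyfit(ef[:,0],ef[:,1],1)[0].round(4),len(es),len(ef))
k=big(w&(Z>0.05)&(Z<.09)); p=ray(np.argwhere(k)[:,::-1],K,T,0.072)[:,:2]*1000; r=cv2.minAreaRect(p.astype(np.float32)); print('knob',r,np.median(Z[k]))
E
```

```text
table 0.0002478544820620765
block top by depth 3489 (array([524.5, 236.3]), array([90. , 57.5]), 28.12) z 0.0244
block dark 3143 (array([525. , 236.4]), array([88.7, 57.3]), 28.13) z 0.0244
board depth 22254 (array([535.6,  27.3]), array([153.7, 259.7]), 77.71) z 0.0125
board col 19719 (array([536.2,  27.6]), array([148.6, 257.9]), 77.69) z 0.0124
angle -11.4 side inner 29.88 slope -0.0199 far 44.39 slope 0.0164 16 21
angle -11.9 side inner 29.83 slope -0.0111 far 44.64 slope 0.006 16 21
angle -12.3 side inner 29.75 slope -0.0056 far 44.84 slope -0.001 16 21
knob ((526.2701416015625, 43.75910949707031), (49.53346633911133, 14.078642845153809), 47.44614791870117) 0.07177172559478628
```

{"name": "carry_out", "arguments": {"plan": [[0.24,13.3,-10,0.093,7.8],[0.24,13.3,-20,0.093,7.8],[0.24,13.3,-20,0.093,7.8],[0.24,13.3,-20,0.093,7.8],[0.24,13.3,-20,0.093,7.8],[0.24,13.3,-23,0.093,7.8],[0.24,13.3,-26,0.093,7.8],[0.24,13.3,-28,0.093,7.8],[0.24,13.3,-29.5,0.093,7.8],[0.24,13.3,-30.3,0.093,7.8],[0.24,13.3,-30.3,0.093,7.8],[0.24,13.3,-30.3,0.093,7.8]]}}

```text
clock: 3.15
position: [0.5252, 0.2358, 0.079]
ee_rot: [-3.048, -0.761, 0.0]
force: [-0.2, 0.5, -0.3]
width: 0.849
```

{"name": "carry_out", "arguments": {"plan": [[0,0,0,0,4.5],[0,0,0,0,4.5],[0,0,0,0,4.5],[0,0,0,0,4.5],[0,0,0,0,4.5],[0,0,0,0,4.5],[0,0,0,0,4.5]], "squeeze": 15}}

```text
clock: 3.85
position: [0.5255, 0.2359, 0.0796]
ee_rot: [-3.047, -0.761, -0.001]
force: [-0.4, -1.7, 5.9]
width: 0.61
```

{"name": "carry_out", "arguments": {"plan": [[0,0,4,0,4.5],[0,0,8,0,4.5],[0.5,-2,12,-0.1,4.5],[6.8,-21.2,12,-0.704,4.5],[6.8,-21.2,12,-0.704,4.5],[6.8,-21.2,12,-0.704,4.5],[6.8,-21.2,12,-0.704,4.5],[6.8,-21.2,12,-0.704,4.5],[6.8,-21.2,12,-0.704,4.5],[6.8,-21.2,12,-0.704,4.5],[6.8,-21.2,10,-0.704,4.5],[6.8,-21.2,7,-0.704,4.5],[6.8,-21.2,5,-0.704,4.5],[6.8,-21.2,5,-0.704,4.5],[6.8,-21.2,5,-0.704,4.5]]}}

```text
clock: 5.35
position: [0.5933, 0.0256, 0.1299]
ee_rot: [-3.123, 0.333, -0.0]
force: [-0.3, -0.2, -0.2]
width: 0.607
```

```bash
python3 - <<'E'
from h import *
s=arm.observe(); print(s['clock'],s['position'],s['joints'].round(2),np.abs(s['dq']).max(),s['force'])
im,d,K,T=grab('wrist'); save(im,'w2.png'); np.savez('w2.npz',im=im,d=d,K=K,T=T); print(T.round(3))
E
```

```text
5.35 [0.59329476 0.02556336 0.12987588] [ 0.04  0.58 -0.25  1.8   0.19  0.78 -2.09] 0.02312854933039564 [-0.29427468 -0.24510607 -0.20542529]
[[-0.211 -0.942 -0.261  0.664]
 [-0.977  0.203  0.058  0.01 ]
 [-0.002  0.268 -0.964  0.223]
 [ 0.     0.     0.     1.   ]]
```

View pics/w2.png

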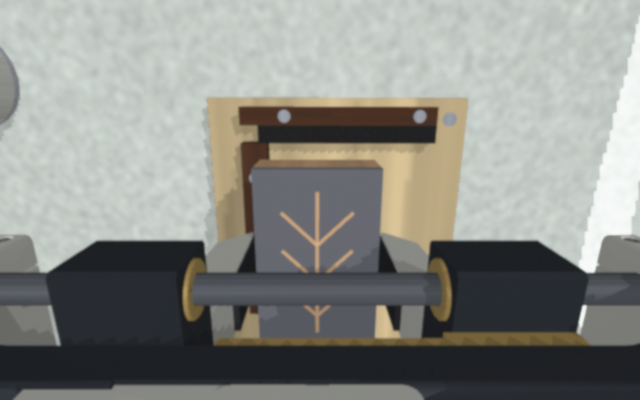

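The block is held square at about (317,240) in the wrist view. The far stop's rubber is at rows 125–142, and the side stop's inner edge is at about column 268.

```bash
python3 - <<'E'
from h import *
z=np.load('w2.npz'); im,d,K,T=z['im'],z['d'],z['K'],z['T']
g=cv2.cvtColor(im,cv2.COLOR_RGB2GRAY).astype(float); P=cloud(d,K,T)
t=np.array([593.3,25.6]); a=np.deg2rad(-12.3); B=np.array([[np.cos(a),np.sin(a)],[-np.sin(a),np.cos(a)]])
def f(px,z0,name):
    q=(ray(px,K,T,z0)[:,:2]*1000-t)@B.T; print(name,q.mean(0).round(2),'spread',q.std(0).round(2),'slope dy/dx',); return q
# rubber lower edge (bright going down) rows 136-150
cols=range(275,425,6)
gy=np.gradient(g,axis=0); gx=np.gradient(g,axis=1)
px=[(c,134+np.argmax(gy[134:150,c])) for c in cols]; print([p[1] for p in px])
q=f(px,0.021,'far edge@21'); print(np.polyfit(q[:,1],q[:,0],1)); q=f(px,0.012,'far edge@bed')
rows=range(150,160); px=[(262+np.argmax(gx[r,262:276]),r) for r in rows]; print([p[0] for p in px])
f(px,0.021,'side edge@21'); f(px,0.012,'side@bed')
print('block z',np.median(P[190:230,280:350,2]))
zb=np.median(P[190:230,280:350,2])
px=[(c,164+np.argmin(gy[164:175,c])) for c in range(262,376,6)]; print([p[1] for p in px]); q=f(px,zb,'block front top'); print(np.polyfit(q[:,1],q[:,0],1))
for lo,hi,sg,n in ((246,262,-1,'left'),(372,390,1,'right')):
    px=[(lo+np.argmax(sg*gx[r,lo:hi]),r) for r in range(178,232,4)]; q=f(px,zb,n); print([p[0] for p in px],np.polyfit(q[:,0],q[:,1],1))
print('rubber depth z',np.median(P[128:140,300:400,2]))
E
```

```text
[np.int64(143), np.int64(143), np.int64(143), np.int64(143), np.int64(143), np.int64(143), np.int64(143), np.int64(143), np.int64(143), np.int64(143), np.int64(143), np.int64(143), np.int64(143), np.int64(143), np.int64(143), np.int64(143), np.int64(143), np.int64(143), np.int64(143), np.int64(143), np.int64(143), np.int64(143), np.int64(143), np.int64(143), np.int64(143)]
far edge@21 [ 48.52 -16.5 ] spread [ 0.05 24.43] slope dy/dx
[-2.09954378e-03  4.84879805e+01]
far edge@bed [ 47.44 -17.25] spread [ 0.05 25.52] slope dy/dx
[np.int64(269), np.int64(269), np.int64(269), np.int64(269), np.int64(269), np.int64(269), np.int64(269), np.int64(269), np.int64(269), np.int64(269)]
side edge@21 [41.9  27.77] spread [1.64 0.06] slope dy/dx
side@bed [40.52 29.  ] spread [1.72 0.06] slope dy/dx
block z 0.0745568485484934
[np.int64(167), np.int64(167), np.int64(167), np.int64(167), np.int64(167), np.int64(167), np.int64(166), np.int64(167), np.int64(167), np.int64(167), np.int64(167), np.int64(167), np.int64(166), np.int64(167), np.int64(166), np.int64(167), np.int64(167), np.int64(166), np.int64(167)]
block front top [44.93  0.79] spread [ 0.19 13.88] slope dy/dx
[-6.08056258e-03  4.49322690e+01]
left [28.36 30.78] spread [7.32 1.19] slope dy/dx
[np.int64(251), np.int64(253), np.int64(246), np.int64(248), np.int64(246), np.int64(246), np.int64(246), np.int64(246), np.int64(246), np.int64(246), np.int64(246), np.int64(246), np.int64(246), np.int64(246)] [-0.13135423 34.50551273]
right [ 28.51 -27.45] spread [7.31 0.12] slope dy/dx
[np.int64(382), np.int64(382), np.int64(382), np.int64(382), np.int64(381), np.int64(381), np.int64(381), np.int64(381), np.int64(381), np.int64(380), np.int64(380), np.int64(380), np.int64(380), np.int64(380)] [ 5.54305918e-03 -2.76067120e+01]
rubber depth z 0.021242856708590205
```

{"name": "carry_out", "arguments": {"plan": [[-0.06,-0.29,0,0,4.5],[-0.06,-0.29,0,0,4.5],[-0.06,-0.29,-1,0,4.5],[-0.06,-0.29,-2,0,4.5],[-0.06,-0.29,-3,0,4.5],[-0.06,-0.29,-3.4,0,4.5],[-0.06,-0.29,-3.6,0,4.5],[-0.06,-0.29,-3.7,0,4.5],[-0.06,-0.29,-3.75,0,4.5],[-0.06,-0.29,-3.75,0,4.5]]}}

```text
clock: 6.4
position: [0.5934, 0.0224, 0.0933]
ee_rot: [-3.123, 0.333, -0.004]
force: [-0.1, -0.3, -1.3]
width: 0.603
```

{"name": "carry_out", "arguments": {"plan": [[0,0,-0.1,0,4.5],[0,0,-0.15,0,4.5],[0,0,-0.2,0,4.5],[0,0,-0.2,0,4.5]]}}

```text
clock: 6.8
position: [0.5936, 0.0224, 0.0916]
ee_rot: [-3.123, 0.334, -0.004]
force: [-0.8, -0.1, 2.8]
width: 0.612
```

{"name": "carry_out", "arguments": {"plan": [[0.02,0.1,0.02,0,4.5],[0.04,0.2,0.02,0,4.5],[0.06,0.28,0.02,0,4.5],[0.07,0.33,0.02,0,4.5],[0.07,0.33,0.02,0,4.5]]}}

```text
clock: 7.3
position: [0.5942, 0.0258, 0.0917]
ee_rot: [-3.123, 0.333, -0.004]
force: [0.1, 1.0, -0.2]
width: 0.61
```

{"name": "carry_out", "arguments": {"plan": [[0.01,0.05,0,0,4.5],[0.02,0.1,0,0,4.5],[0.02,0.1,0,0,4.5]]}}

```text
clock: 7.6
position: [0.5942, 0.0259, 0.0917]
ee_rot: [-3.123, 0.335, -0.003]
force: [-0.7, -4.3, 1.0]
width: 0.609
```

{"name": "carry_out", "arguments": {"plan": [[0.08,0.01,0,0,4.5],[0.15,0.0,0,0,4.5],[0.2,-0.015,0,0,4.5],[0.24,-0.02,0,0,4.5],[0.24,-0.02,0,0,4.5]]}}

```text
clock: 8.1
position: [0.5959, 0.0256, 0.0916]
ee_rot: [3.123, -0.335, 0.001]
force: [-3.8, -3.3, 4.3]
width: 0.609
```

{"name": "carry_out", "arguments": {"plan": [[0.05,-0.005,0.02,0,4.5],[0.1,-0.01,0.02,0,4.5],[0.1,-0.01,0.02,0,4.5]]}}

```text
clock: 8.4
position: [0.5968, 0.0254, 0.0916]
ee_rot: [3.123, -0.335, 0.0]
force: [-2.7, -3.1, 0.6]
width: 0.606
```

{"name": "carry_out", "arguments": {"plan": [[0.05,-0.008,0,0,4.5],[0.1,-0.015,0,0,4.5],[0.1,-0.015,0,0,4.5],[0.1,-0.015,0,0,4.5]]}}

```text
clock: 8.8
position: [0.5977, 0.0252, 0.0916]
ee_rot: [3.123, -0.335, -0.0]
force: [-3.0, -1.7, 1.7]
width: 0.606
```

{"name": "carry_out", "arguments": {"plan": [[0.05,-0.008,0,0,4.5],[0.1,-0.015,0,0,4.5],[0.1,-0.015,0,0,4.5],[0.1,-0.015,0,0,4.5]]}}

```text
clock: 9.2
position: [0.5979, 0.0252, 0.0916]
ee_rot: [3.123, -0.334, -0.003]
force: [-6.3, -2.7, 4.8]
width: 0.606
```

{"name": "carry_out", "arguments": {"plan": [[0.08,-0.01,0.02,0,4.5],[0.15,-0.02,0.02,0,4.5],[0.15,-0.02,0.02,0,4.5],[0.15,-0.02,0.02,0,4.5]]}}

```text
clock: 9.6
position: [0.5981, 0.0252, 0.0916]
ee_rot: [3.123, -0.334, -0.007]
force: [-8.1, -1.6, 5.8]
width: 0.609
```

{"name": "carry_out", "arguments": {"plan": [[0.03,0.05,0.03,0,4.5],[0.05,0.1,0.03,0,4.5],[0.05,0.1,0.03,0,4.5]]}}

```text
clock: 9.9
position: [0.5981, 0.0253, 0.0918]
ee_rot: [3.121, -0.335, -0.008]
force: [-4.9, -5.0, 2.4]
width: 0.609
```

{"name": "carry_out", "arguments": {"plan": [[0,0,0,0,4.5],[0,0,0,0,4.5],[0,0,0,0,6.3],[0,0,0,0,7.0],[0,0,0,0,7.5],[0,0,0,0,7.5],[0,0,2,0,7.5],[0,0,5,0,7.5],[0,0,9,0,7.5],[0,0,12,0,7.5],[0,0,12,0,7.5]]}}

```text
clock: 11.0
position: [0.6006, 0.026, 0.2165]
ee_rot: [3.123, -0.335, 0.004]
force: [0.4, -0.5, 0.2]
width: 0.815
```

```bash
python3 - <<'E'
from h import *
s=arm.observe(); print(s['clock'],s['position'],s['ee_rot'],s['joints'].round(2))
im,d,K,T=grab('wrist'); save(im,'w3.png'); np.savez('w3.npz',im=im,d=d,K=K,T=T)
E
```

```text
11.0 [0.60055074 0.02597903 0.21647531] [ 3.12321916 -0.33505059  0.00411742] [ 0.06  0.48 -0.27  1.71  0.15  0.97 -2.06]
```

View pics/w3.png

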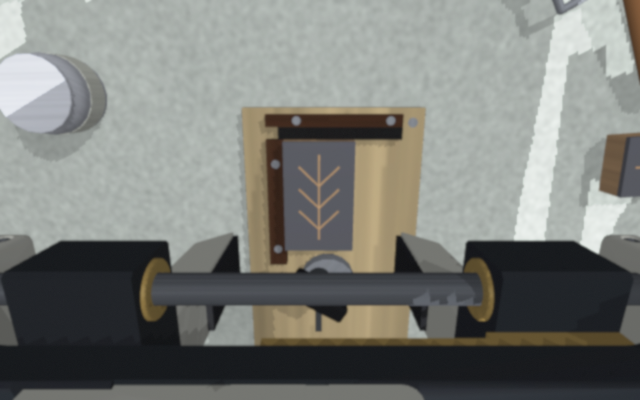

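The block looks fully home: its front edge (row 140) touches the rubber and its left side (column 283) touches the side stop. The knob is at about (325,300), partly hidden. The contact gives the seat at about (598.0, 25.3) mm, so the knob axis is at about (526, 41.5). Next I'll grip the knob.

{"name": "carry_out", "arguments": {"plan": [[-7.44,1.55,0,1.02,4.5],[-7.44,1.55,0,1.02,4.5],[-7.44,1.55,0,1.02,4.5],[-7.44,1.55,0,1.02,4.5],[-7.44,1.55,0,1.02,4.5],[-7.44,1.55,0,1.02,4.5],[-7.44,1.55,0,1.02,4.5],[-7.44,1.55,-2,1.02,4.5],[-7.44,1.55,-4,1.02,4.5],[-7.44,1.55,-6.5,1.02,4.5],[-7.44,1.55,-8.5,1.02,4.5],[-7.44,1.55,-10,1.02,4.5],[-7.44,1.55,-10.8,1.02,4.5],[-7.44,1.55,-10.9,1.02,4.5],[-7.44,1.55,-10.9,1.02,4.5]]}}

```text
clock: 12.55
position: [0.5251, 0.0413, 0.1051]
ee_rot: [2.889, 1.232, 0.0]
force: [-1.2, 0.2, -0.0]
width: 0.491
```

{"name": "carry_out", "arguments": {"plan": [[0.05,0,0.2,0,4.5],[0.05,0,0.2,0,2.5],[0.05,0,0.2,0,1],[0.05,0,0.2,0,1],[0.05,0,0.2,0,1],[0.05,0,0.2,0,1],[0.05,0,0.2,0,1],[0.05,0,0.2,0,1]], "squeeze": 10}}

```text
clock: 13.35
position: [0.5251, 0.0419, 0.1072]
ee_rot: [2.889, 1.233, -0.001]
force: [-3.8, 3.4, 5.2]
width: 0.151
```

```bash
python3 -c "
from h import *
s=arm.observe();print(s['clock'],s['position'],s['force'].round(2),s['ft_torque'].round(3),s['width'],s['ee_rot'])"
```

```text
13.35 [0.52507301 0.04190688 0.10715933] [-3.84  3.37  5.18] [0.642 0.897 0.132] 0.15148140390503628 [ 2.88885500e+00  1.23341325e+00 -7.71742876e-04]
```

{"name": "carry_out", "arguments": {"plan": [[-0.05,0.05,-0.03,0,1],[-0.05,0.05,-0.03,0,1],[-0.05,0.05,-0.03,0.05,1],[-0.05,0.05,-0.03,0.1,1],[-0.05,0.05,-0.03,0.15,1],[-0.05,0.05,-0.03,0.2,1],[-0.05,0.05,-0.03,0.25,1],[-0.05,0.05,-0.03,0.3,1],[-0.05,0.05,-0.03,0.35,1]], "squeeze": 50}}

```text
clock: 14.25
position: [0.5247, 0.0422, 0.1072]
ee_rot: [2.628, 1.719, -0.0]
force: [-3.9, -0.6, 6.9]
width: 0.151
```

```bash
cat > st.py <<'E'
from h import *
s=arm.observe();a=2*np.arctan2(s['ee_rot'][1],s['ee_rot'][0]);a=np.mod(a,2*np.pi)
print(s['clock'],s['position'].round(4),s['force'].round(2),s['ft_torque'].round(3),s['width'].round(3),'ang',a.round(3),'cam~',(np.mod(a,np.pi)+np.pi-np.deg2rad(167.7)).round(3),'q7',s['joints'][6].round(2),'tq7',s['joint_efforts'].round(3)[6])
E
python3 st.py
```

```text
Traceback (most recent call last):
  File "st.py", line 3, in <module>
    print(s['clock'],s['position'].round(4),s['force'].round(2),s['ft_torque'].round(3),s['width'].round(3),'ang',a.round(3),'cam~',(np.mod(a,np.pi)+np.pi-np.deg2rad(167.7)).round(3),'q7',s['joints'][6].round(2),'tq7',s['joint_efforts'].round(3)[6])
                                                                                        ^^^^^^^^^^^^^^^^
AttributeError: 'float' object has no attribute 'round'
```

```bash
sed -i "s/s\['width'\].round(3)/s['width']/" st.py; python3 st.py
```

```text
14.25 [0.5247 0.0422 0.1072] [-3.87 -0.56  6.93] [ 0.086  0.545 -0.07 ] 0.15087286683728973 ang 1.159 cam~ 1.373 q7 -1.02 tq7 -0.76
```

{"name": "carry_out", "arguments": {"plan": [[0.03,0,-0.03,0.05,1],[0.03,0,-0.03,0.1,1],[0.03,0,-0.03,0.15,1],[0.03,0,-0.03,0.15,1]]}}

```text
clock: 14.65
position: [0.5247, 0.0422, 0.1071]
ee_rot: [2.49, 1.914, -0.001]
force: [-4.9, 0.7, 9.2]
width: 0.149
```

```bash
python3 st.py
```

```text
14.65 [0.5247 0.0422 0.1071] [-4.9   0.73  9.21] [0.256 1.067 0.094] 0.14869249494300488 ang 1.31 cam~ 1.525 q7 -0.9 tq7 0.591
```

{"name": "carry_out", "arguments": {"plan": [[-0.03,0,0.05,0.04,1],[-0.03,0,0.05,0.08,1]]}}

```text
clock: 14.85
position: [0.5245, 0.0422, 0.1073]
ee_rot: [2.411, 2.014, -0.001]
force: [0.9, 2.2, -3.5]
width: 0.149
```

```bash
python3 st.py
```

```text
14.85 [0.5245 0.0422 0.1073] [ 0.91  2.17 -3.53] [ 0.454 -0.219 -0.131] 0.14948812465490502 ang 1.392 cam~ 1.606 q7 -0.83 tq7 -0.619
```

{"name": "carry_out", "arguments": {"plan": [[-0.03,0,0.02,0.04,1],[-0.03,0,0.02,0.08,1]]}}

```text
clock: 15.05
position: [0.5244, 0.0422, 0.1072]
ee_rot: [2.327, 2.11, 0.0]
force: [-0.5, 1.5, -2.1]
width: 0.151
```

```bash
python3 st.py
```

```text
15.05 [0.5244 0.0422 0.1072] [-0.49  1.51 -2.06] [ 0.386  0.039 -0.089] 0.15079254464220285 ang 1.473 cam~ 1.688 q7 -0.76 tq7 -0.583
```

Free turning (about −0.08 to −0.09 N m). Carrying on one small step at a time.

{"name": "carry_out", "arguments": {"plan": [[0,0,0.02,0.04,1],[0,0,0.02,0.08,1]]}}

```text
clock: 15.25
position: [0.5243, 0.0422, 0.1072]
ee_rot: [2.239, 2.203, 0.0]
force: [-1.5, 1.6, 0.0]
width: 0.151
```

```bash
python3 st.py
```

```text
15.25 [0.5243 0.0422 0.1072] [-1.48  1.57  0.02] [ 0.308  0.174 -0.077] 0.15131674044515658 ang 1.554 cam~ 1.769 q7 -0.7 tq7 -0.578
```

{"name": "carry_out", "arguments": {"plan": [[0,0,0,0.04,1],[0,0,0,0.08,1]]}}

```text
clock: 15.45
position: [0.5243, 0.0422, 0.1072]
ee_rot: [2.148, 2.292, 0.0]
force: [-2.5, 2.0, 4.1]
width: 0.151
```

```bash
python3 st.py
```

```text
15.45 [0.5243 0.0422 0.1072] [-2.49  1.95  4.09] [ 0.242  0.457 -0.106] 0.15119381339460344 ang 1.636 cam~ 1.85 q7 -0.63 tq7 -0.582
```

{"name": "carry_out", "arguments": {"plan": [[0,0,0,0.03,1],[0,0,0,0.06,1]]}}

```text
clock: 15.65
position: [0.5242, 0.0422, 0.1072]
ee_rot: [-2.077, -2.357, 0.0]
force: [-3.0, 1.5, 4.1]
width: 0.152
```

```bash
python3 st.py
```

```text
15.65 [0.5242 0.0422 0.1072] [-2.97  1.49  4.09] [ 0.259  0.451 -0.116] 0.15191422342681238 ang 1.697 cam~ 1.912 q7 -0.58 tq7 -0.401
```

{"name": "carry_out", "arguments": {"plan": [[-0.02,0,0,0.03,1],[-0.02,0,0,0.06,1]]}}

```text
clock: 15.85
position: [0.5241, 0.0422, 0.1072]
ee_rot: [2.002, 2.421, 0.0]
force: [-0.7, 1.8, 2.4]
width: 0.15
```

```bash
python3 st.py
```

```text
15.85 [0.5241 0.0422 0.1072] [-0.67  1.77  2.35] [ 0.24   0.207 -0.082] 0.1496557986310323 ang 1.759 cam~ 1.974 q7 -0.53 tq7 -0.424
```

{"name": "carry_out", "arguments": {"plan": [[0,0,0,0.04,1],[0,0,0,0.08,1]]}}

```text
clock: 16.05
position: [0.5241, 0.0421, 0.1072]
ee_rot: [1.901, 2.501, 0.0]
force: [-2.9, 1.3, 3.6]
width: 0.153
```

```bash
python3 st.py
```

```text
16.05 [0.5241 0.0421 0.1072] [-2.94  1.34  3.62] [ 0.232  0.401 -0.1  ] 0.15280486676567945 ang 1.842 cam~ 2.057 q7 -0.46 tq7 -0.592
```

{"name": "carry_out", "arguments": {"plan": [[-0.02,0,0,0.03,1],[-0.02,0,0,0.06,1]]}}

```text
clock: 16.25
position: [0.524, 0.0421, 0.1072]
ee_rot: [1.822, 2.559, 0.0]
force: [-0.5, 0.8, 3.0]
width: 0.149
```

```bash
python3 st.py
```

```text
16.25 [0.524  0.0421 0.1072] [-0.48  0.78  3.04] [ 0.285  0.092 -0.047] 0.1488263249120052 ang 1.904 cam~ 2.119 q7 -0.41 tq7 -0.381
```

{"name": "carry_out", "arguments": {"plan": [[0,0,0,0.03,1],[0,0,0,0.06,1]]}}

```text
clock: 16.45
position: [0.524, 0.0421, 0.1072]
ee_rot: [1.741, 2.615, 0.0]
force: [-1.6, 2.4, 2.8]
width: 0.151
```

```bash
python3 st.py
```

```text
16.45 [0.524  0.0421 0.1072] [-1.61  2.39  2.81] [ 0.233  0.319 -0.044] 0.15053896840428466 ang 1.967 cam~ 2.181 q7 -0.36 tq7 -0.411
```

{"name": "carry_out", "arguments": {"plan": [[-0.01,0,0,0.03,1],[-0.01,0,0,0.06,1]]}}

```text
clock: 16.65
position: [0.5238, 0.0421, 0.1072]
ee_rot: [1.659, 2.668, 0.0]
force: [-1.6, 2.0, 2.6]
width: 0.15
```

```bash
python3 st.py
```

```text
16.65 [0.5238 0.0421 0.1072] [-1.56  2.01  2.56] [ 0.216  0.272 -0.236] 0.14988558110993191 ang 2.029 cam~ 2.244 q7 -0.31 tq7 -0.226
```

{"name": "carry_out", "arguments": {"plan": [[0,0,0,0.02,1],[0,0,0,0.03,1],[0,0,0,0.03,1]]}}

```text
clock: 16.95
position: [0.5238, 0.042, 0.1072]
ee_rot: [-1.619, -2.692, -0.0]
force: [-2.2, 1.6, 3.8]
width: 0.151
```

```bash
python3 st.py
```

```text
16.95 [0.5238 0.042  0.1072] [-2.2   1.58  3.82] [ 0.234  0.319 -0.321] 0.15086850544803915 ang 2.059 cam~ 2.274 q7 -0.28 tq7 0.503
```

{"name": "carry_out", "arguments": {"plan": [[0,0,0,0.02,1],[0,0,0,0.03,1],[0,0,0,0.03,1]]}}

```text
clock: 17.25
position: [0.5238, 0.042, 0.1072]
ee_rot: [-1.577, -2.717, -0.0]
force: [-3.0, 1.5, 3.7]
width: 0.148
```

```bash
python3 st.py
```

```text
17.25 [0.5238 0.042  0.1072] [-3.    1.5   3.66] [ 0.331  0.407 -0.387] 0.1482719729754978 ang 2.089 cam~ 2.304 q7 -0.26 tq7 0.595
```

{"name": "carry_out", "arguments": {"plan": [[0,0,0,0.015,1],[0,0,0,0.03,1]]}}

```text
clock: 17.45
position: [0.5237, 0.042, 0.1072]
ee_rot: [-1.535, -2.741, 0.0]
force: [-2.9, 1.0, 3.5]
width: 0.142
```

```bash
python3 st.py
```

```text
17.45 [0.5237 0.042  0.1072] [-2.85  0.99  3.51] [ 0.371  0.388 -0.634] 0.1421203622827861 ang 2.12 cam~ 2.335 q7 -0.23 tq7 0.364
```

Torque of 0.634 N m means (0.634−0.08)/0.05 ≈ 11 N on the block, with first contact near cam 2.23. That is snug, so I'll let go.

{"name": "carry_out", "arguments": {"plan": [[0,0,0,0,1.3],[0,0,0,0,3],[0,0,0,0,4],[0,0,0,0,4.5],[0,0,0,0,4.5],[0,0,2,0,4.5],[0,0,6,0,4.5],[0,0,11,0,4.5],[-3,0,16,0,4.5],[-8,0,18,0,4.5],[-10,0,20,0,4.5],[-10,0,20,0,4.5],[-10,0,20,0,4.5]]}}

```text
clock: 18.75
position: [0.4239, 0.0414, 0.3077]
ee_rot: [1.536, 2.738, -0.001]
force: [0.1, 0.4, 0.7]
width: 0.49
```

```bash
python3 st.py; python3 - <<'E'
from h import *
im,d,K,T=grab('top'); P=cloud(d,K,T)
im2,d2,K2,T2=grab('scene'); c=cv2.resize(im2[165:265,270:380],None,fx=4,fy=4,interpolation=cv2.INTER_CUBIC)
w=grab('wrist')[0]; o=np.zeros((400,1080,3),np.uint8); o[:,:640]=w; o[:,640:]=c[:400,:440]
save(cv2.resize(o,(800,296),interpolation=cv2.INTER_AREA),'w4.png')
E
```

```text
18.75 [0.4239 0.0414 0.3077] [0.06 0.38 0.72] [-0.05  -0.115  0.035] 0.4901542047116236 ang 2.119 cam~ 2.334 q7 0.07 tq7 0.179
```

View pics/w4.png

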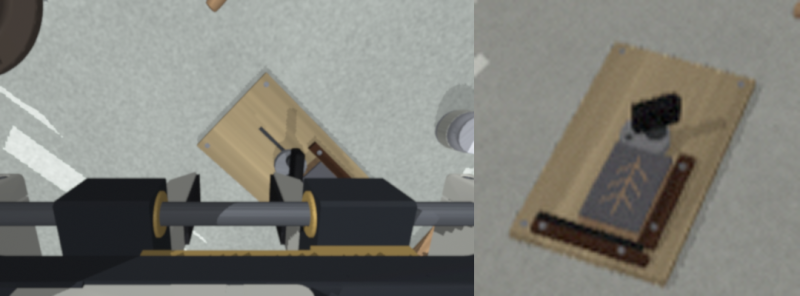

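The last picture shows the block at (628,185) of the montage, against the far and side stops. The lobe is on its near end, and the gripper is clear of everything. Handing in.

```bash
python3 -c "
from cell import arm
print(arm.sign_off())"
```

```text
the job is handed in; nothing more can be done
None
```

The block is on the board, carved face up, home against both stops and released. The knob is turned anticlockwise until the lobe bears on the block, and I have let go of it. I handed the job in at about 19 s; no verdict came back.

- **Seating:** I slid the block home gently, and the highest horizontal force I read was about 8 N against the far stop. It was about 4–5 N against the side stop. A wrist picture after release showed it touching both stops.
- **Clamp:** The knob turned freely at about 0.08 N m, and the lobe first touched near 2.23 rad. I stopped at about 2.33 rad with 0.63 N m, which works out to roughly 11 N on the block.
- **Last check:** The gripper was clear, with about 0.8 N of residual force on the wrist sensor. The final picture showed the block against the stops with the lobe on its end.

**Not fully confirmed:**
- The seat's position from vision and from contact differed by about 2 mm, which is within the calibration. I went by contact.
- The clamp force is worked out from torque, not measured directly. Readings taken with the arm holding still were lower, so the actual force could be a few newtons less.
- I did not re-measure the block's position in numbers after clamping, only by eye.
- I did not re-measure the other objects, but the arm never worked near them.

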